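# Lock the power module in its unit through the L-shaped slot

### The job

One of the two small power units on the bench has its supply module standing out of the front. Push that module's knobbed locking pin with the fingertips along the L-shaped slot in the top of the unit until the module is fully home, then push it round the corner and right to the end of the short leg, so that the module is locked, and let go. Only push the knob, do not pinch it between the fingers, and leave the other unit locked and everything else on the bench and on the units where it is.

Things in the scene. Friction and masses are not known exactly. Their poses are not given: they have to be found in the camera images.
- unit_a: white steel housing of a small power unit, fixed on the bench, its module standing out at the start: the unit to work on. 170 (x) x 130 (y) x 47 mm high, origin at the centre of its underside, front (module side) at x = -85 mm. The 3 mm top plate has an L-shaped slot 12 mm wide: long leg along +x at y = -17.5 mm up to the corner at x = +10 mm, then short leg square to it along +y.
- supply_a (a joint): how far the black supply module of unit_a is pushed in, along the unit's +x (m): 0 = out (front plate 71 mm before the housing), 0.070 = home, stop at about 0.072. Starts at 0 to 0.025. About 2.5 N of friction, stays where left, carries the pin along; module 0.4 to 0.9 kg. A steel bow handle reaches 25 mm out from its front plate.
- stud_a (a joint): sideways place of the locking pin of unit_a, along the unit's +y (m): 0 = on the long leg's centreline, 0.036 = at the end of the short leg. About 1.5 N of friction, stays where left. The slot's edges stop the pin: 2 mm of play in the long leg, and it can turn into the short leg only with supply_a within about 2 mm of 0.070.
- knob_a (a point): middle of the black four-lobed knob on the locking pin, on the pin's axis, 60 mm above the bench: the knob to push. 20 mm across the lobes, which point along the unit's x and y (it does not turn) and are 51 to 67 mm high; hub in the middle 10 mm in diameter, to 70 mm high. The steel pin below, 8 mm in diameter, stands in the slot.
- corner_a (a point): the slot's corner on unit_a: crossing of the two centrelines, on the plate's upper face (47 mm high); the slot's back edge lies 6 mm further along +x
- slot_end_a (a point): the end of the short leg on unit_a: where the pin's axis stands when it is pushed right to the end, on the plate's upper face
- unit_b: the other unit, a twin of unit_a (same sizes, slot and frame), its module home and locked from the start; leave it so
- supply_b (a joint): the same as supply_a for unit_b: starts at about 0.070, to stay there
- stud_b (a joint): the same as stud_a for unit_b: starts at about 0.035, to stay there
- transceiver: bystander: small metal transceiver, 14 x 60 x 11 mm, lying on the back part of unit_a's top plate, origin under its centre
- coupler: bystander: white socket coupler, 20 x 24 x 20 mm, on the back part of unit_b's top plate, origin under its centre
- tester: bystander: grey hand-held line tester, 125 x 66 x 28 mm, lying on the bench, origin under its centre
- mug: bystander: white mug, 82 mm in diameter, 95 mm high, origin under its centre
- driver: bystander: screwdriver, 200 mm long, lying on the bench
- nut_tray: bystander: grey open tray, 100 x 140 x 30 mm, origin under its centre
- tape_roll: bystander: roll of label tape lying flat, 68 mm in diameter, 22 mm high, origin under its centre

How it is judged (in metres and radians):
On the way, in this order (a step that is already met when the one before it is completed fails the run):
1. the module is pushed home, the pin at the slot's corner (value of joint supply_a above 0.066 m and value of joint stud_a below 0.02 m), for 0.04 s.
2. the pin is pushed to the end of the short leg (value of joint supply_a above 0.066 m and value of joint stud_a above 0.03 m), for 0.2 s.
At the end, for the whole second after the job is handed in: unit_a's module is home (supply_a above 0.066) and its pin at the end of the short leg (stud_a above 0.031, i.e. within 5 mm of the end), at rest; unit_b's module is still home and locked (supply_b above 0.066, stud_b above 0.030) (all of step 2 and value of joint supply_b above 0.066 m and value of joint stud_b above 0.03 m and value of joint stud_a above 0.031 m and velocity of joint stud_a between -0.01 and 0.01 m/s); the robot touches nothing.
It fails at once if the knob is pinched (fingers press on two opposite lobes at once, over 1.5 N each) ((contact force between the fingers and stud_a_c2 above 1.5 N and contact force between the fingers and stud_a_c3 above 1.5 N) or (contact force between the fingers and stud_a_c4 above 1.5 N and contact force between the fingers and stud_a_c5 above 1.5 N)).
It fails at once if the other unit is unlocked or pulled out (value of joint supply_b below 0.064 m or value of joint stud_b below 0.026 m).
It fails at once if a bystander is moved or lifted by more than 25 mm (distance of any of transceiver, coupler, tester, mug, driver, nut_tray, tape_roll from where it was at the start of the episode above 0.025 m).
It also fails if it takes over 38 s, if anything falls off the work surface, if the arm or the gripper's body presses on something with over 40 N, if the wrist force passes 120 N, or if a joint passes its speed limit or range.

### The arm

A 7-joint arm with a two-finger parallel gripper is mounted at the origin on the work surface. World frame = base frame: x ahead of the robot, y to its left, z up, the work surface at z = 0. Lengths are in mm, angles in degrees, forces in N, time in s.
With the tool pointing down it reaches from about 425 to 875 mm from the base axis. Payload 8.4 kg.
Tool frame: the origin (TCP) lies between the finger pads; the fingertips stand 14 mm ahead of it and the grasp point (between the pads) lies 5 mm behind it; z points along the fingers, y is the line along which they close (so a half turn about z gives the same grasp; the last joint's range is limited). The gripper opens to 87 mm and grips with 3 to 60 N. Pads are 19 mm wide; open, the fingers measure 117 mm over their backs; the gripper's body (75 mm by 190 mm) begins 51 mm behind the grasp point.
Start: joints at [60.092, 19.091, 2.286, 83.961, -0.768, 76.965, -3.352], TCP at [266.68, -592.744, 236.546] pointing down, gripper open.
Joint ranges: [-147.57, 147.57], [-21.85, 119.76], [-74.77, 79.35], [14.55, 137.4], [-85.83, 265.84], [4.83, 119.75], [-152.11, 152.11]. Speed limits (degrees/s): [127.2, 127.2, 159.86, 159.86, 180, 180, 180].

### API

Orientations are given as a 3x3 rotation matrix whose columns are the frame's x, y, z axes.
In Python, from workcell import sensors, imaging, order gives the robot as it stands.
- The arm moves only by the tool step_arm, never from a script. Its argument "deltas" is text: rows parted by semicolons, each of 6 numbers parted by spaces: the shift along the tool's x, y, z as a fraction of full scale, then the turn, a rotation vector about the tool's x, y, z as a fraction of full scale. A call has 1 to 20 rows; each row shifts and turns the commanded pose from where the row before left it, along the tool's axes as they then stand; what a row does not reach is not made up. Full scale, the value 1, is 0.03 m for a shift and 4 degrees for a turn. A row lasts 1/10 s, in which the tool goes at most 50 mm and 8.59 degrees, less where a joint would pass 70% of its speed; a pose out of reach is approached as far as the arm can. A call with a number of a shift or a turn outside -1 to 1 is refused whole. A call with a gripper value outside its range is refused whole. "hand" is the opening, from 0 (shut) to 1 (fully open), set as the call begins (left out, the last holds). The fingers move at their own pace and stop on an object; "grip_force" is the grip in N (left out, the last holds). Time passes only in rows, so rows that do not move let the fingers close. It gives the time, the measured TCP pose, the force, the opening and the grip force at its end, in the units of the state.
- sensors.get_obs(): the state, without advancing time (a new reading comes with each control period).
- imaging.grab_frame(name): name is "scene" or "top"; returns a dict with "pixels" (384x512x3 uint8, red, green, blue), "mtx" (3x3 intrinsics, pixels), "world_from_camera" (4x4, takes a point from camera to world coordinates). Camera axes: x right, y up, looking along -z (the intrinsics and any distortion apply to the point x, -y, -z); pixel columns grow to the right and rows downward; lengths in mm; the calibration is good to about 2 mm. A picture is of the moment at which its call begins. There is no depth.
- order.finish_job(): hands the job in; it is judged then, once.
The state is a dict: "time": time; "joints": joint angles; "qvel": joint speeds; "joint_torque": joint torques, N m; "position": TCP position; "tcp_rot": TCP orientation; "contact_force": force on the tool from outside, world axes, zero at the start; "ft_torque": the same for the moment, N m; "opening": finger opening in mm; "grasp_force": force on a finger pad.
Only numpy, scipy, OpenCV 4.12 (cv2) and the standard library are available. Lean on these libraries where they do the work, as an engineer would, in place of code of your own. Each camera call takes 0.05 s, during which the arm holds its last target. There are 200 camera calls.

## Working session

There is one attempt and no reset: what is moved stays moved. The work goes in short steps, Python scripts to look and compute and a tool call to move; the robot and the scene stay as the last step left them, time stands still between calls to the robot, and variables do not carry over. Pictures are saved under pics/ and viewed, at most 10 in all, crops included, and the job is handed in when it is done.

Besides the shell and the picture viewer there is one more tool, called after "Call:" as name(argument=value, ...) on one line, values as JSON. step_arm: Moves the arm, as the interface text tells. Shift numbers are shares of 0.03 m and turn numbers shares of 4 degrees, none past 1 either way. Its arguments: {"type":"object","properties":{"deltas":{"type":"string"},"hand":{"type":"number"},"grip_force":{"type":"number"}},"required":["deltas"]}

```bash
mkdir -p pics
python3 - <<'E'
from workcell import sensors, imaging
import cv2,numpy as np
o=sensors.get_obs()
print({k:np.round(v,3).tolist() for k,v in o.items()})
for n in("scene","top"):
    f=imaging.grab_frame(n); np.savez(f"{n}0.npz",**f)
    cv2.imwrite(f"pics/{n}0.png",cv2.resize(f["pixels"][:,:,::-1],(800,600),interpolation=cv2.INTER_CUBIC)); print(f["mtx"],f["world_from_camera"].round(3),f.keys())
E
```

```text
{'time': 0.0, 'joints': [60.091, 19.13, 2.285, 84.011, -0.769, 76.965, -3.354], 'qvel': [0.037, 0.011, 0.078, 0.015, 0.014, 0.053, -0.052], 'joint_torque': [0.001, -65.635, 1.336, -40.38, -0.06, 0.045, 0.0], 'position': [266.505, -592.364, 235.673], 'tcp_rot': [[0.912, 0.41, -0.001], [0.41, -0.912, 0.001], [-0.0, -0.002, -1.0]], 'contact_force': [0.696, 0.306, 0.075], 'ft_torque': [0.014, -0.036, -0.01], 'grasp_force': 0.0, 'opening': 86.751}
[[361.01933833   0.         260.70817384]
 [  0.         361.01933833 191.57674129]
 [  0.           0.           1.        ]] [[-8.42000e-01 -3.56000e-01  4.06000e-01  1.10498e+03]
 [ 5.40000e-01 -5.30000e-01  6.54000e-01  7.48279e+02]
 [-1.80000e-02  7.69000e-01  6.38000e-01  8.22966e+02]
 [ 0.00000e+00  0.00000e+00  0.00000e+00  1.00000e+00]] dict_keys(['pixels', 'mtx', 'world_from_camera'])
[[464.03308357   0.         258.84050539]
 [  0.         464.03308357 191.83921081]
 [  0.           0.           1.        ]] [[-1.400000e-02  9.890000e-01 -1.490000e-01  4.749980e+02]
 [-1.000000e+00 -1.600000e-02 -1.100000e-02 -2.767100e+01]
 [-1.400000e-02  1.490000e-01  9.890000e-01  1.205581e+03]
 [ 0.000000e+00  0.000000e+00  0.000000e+00  1.000000e+00]] dict_keys(['pixels', 'mtx', 'world_from_camera'])
```

View pics/scene0.png

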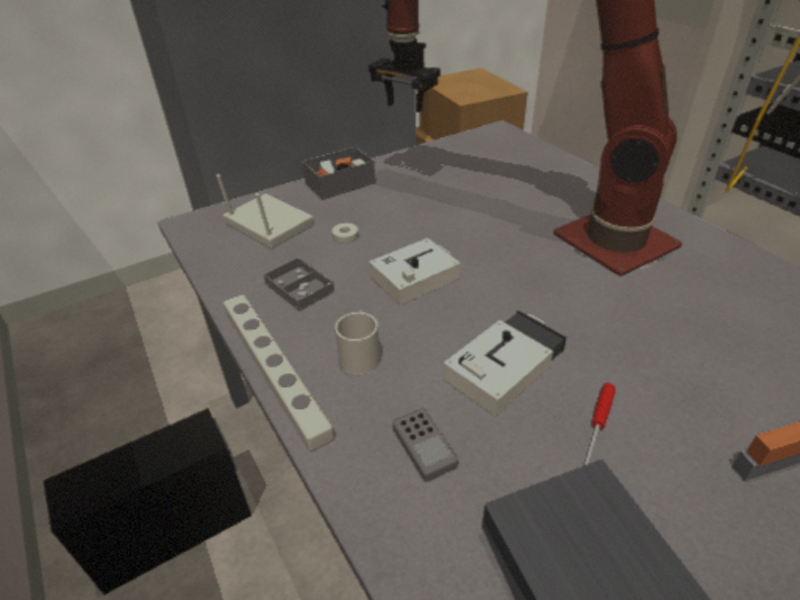

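View pics/top0.png

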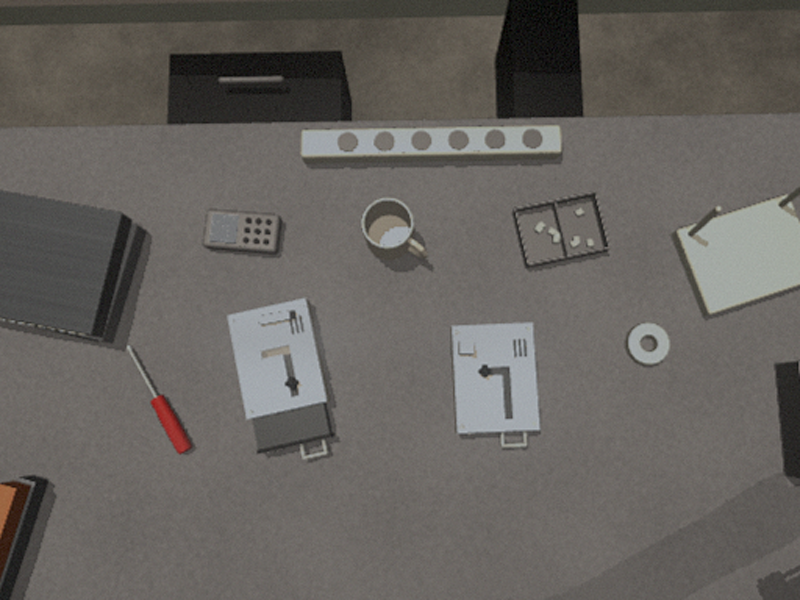

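The top view shows unit A, with its module out, at about (285,358). Its knob is at (292,383), the slot corner near (288,350) and the short leg runs left to (263,352). Unit B, which is locked, is at (495,378). The scene view shows the same layout. Next I'll measure the plate and the knob.

```bash
cat > h.py <<'E'
import numpy as np,cv2
def ray(f,uv):
    K,T=f["mtx"],f["world_from_camera"]
    p=np.linalg.inv(K)@[uv[0],uv[1],1]
    return T[:3,3],T[:3,:3]@[p[0],-p[1],-p[2]]
def onplane(f,uv,z):
    c,d=ray(f,uv); return c+d*(z-c[2])/d[2]
def project(f,P):
    T=f["world_from_camera"]; q=T[:3,:3].T@(np.array(P)-T[:3,3]); p=f["mtx"]@[q[0],-q[1],-q[2]]; return p[:2]/p[2]
def tri(f1,a,f2,b):
    c1,d1=ray(f1,a);c2,d2=ray(f2,b);d1=d1/np.linalg.norm(d1);d2=d2/np.linalg.norm(d2)
    s,t=np.linalg.lstsq(np.c_[d1,-d2],c2-c1,rcond=None)[0]
    return (c1+s*d1+c2+t*d2)/2,np.linalg.norm(c1+s*d1-c2-t*d2)
E
python3 - <<'E'
from h import *
f=dict(np.load("top0.npz"));im=f["pixels"]
g=cv2.cvtColor(im,cv2.COLOR_RGB2GRAY)
m=(g>140).astype(np.uint8); m=cv2.morphologyEx(m,cv2.MORPH_CLOSE,np.ones((9,9)))
cs,_=cv2.findContours(m,cv2.RETR_EXTERNAL,cv2.CHAIN_APPROX_NONE)
for c in cs:
    if cv2.contourArea(c)<1500: continue
    P=np.array([onplane(f,p[0],47)[:2] for p in c],np.float32)
    r=cv2.minAreaRect(P); print(cv2.contourArea(c),r,cv2.boxPoints(r).round(1).tolist())
x,y,s=135,180,90
s=f["pixels"][180:300,130:240,::-1]
cv2.imwrite("pics/a.png",cv2.resize(s,None,fx=5,fy=5,interpolation=cv2.INTER_CUBIC))
f=dict(np.load("scene0.npz"));s=f["pixels"][190:270,275:375,::-1]
cv2.imwrite("pics/b.png",cv2.resize(s,None,fx=7,fy=7,interpolation=cv2.INTER_CUBIC))
E
```

```text
3608.0 ((512.2025756835938, -156.06134033203125), (193.6689453125, 129.2635955810547), 1.5484247207641602) [[413.70001220703125, -94.0999984741211], [417.1000061035156, -223.3000030517578], [610.7000122070312, -218.10000610351562], [607.2999877929688, -88.80000305175781]]
3369.0 ((560.4351806640625, 193.60479736328125), (169.18637084960938, 129.23080444335938), 11.95634651184082) [[464.29998779296875, 239.3000030517578], [491.1000061035156, 112.9000015258789], [656.5999755859375, 147.89999389648438], [629.7999877929688, 274.29998779296875]]
3942.0 ((726.052001953125, -574.9857788085938), (160.47727966308594, 203.33184814453125), 16.521343231201172) [[620.2000122070312, -500.29998779296875], [678.0, -695.2999877929688], [831.9000244140625, -649.5999755859375], [774.0999755859375, -454.70001220703125]]
2613.5 ((918.3934326171875, -61.457794189453125), (431.27532958984375, 46.145381927490234), 89.93913269042969) [[895.0999755859375, -277.1000061035156], [941.2000122070312, -277.1000061035156], [941.7000122070312, 154.1999969482422], [895.5, 154.1999969482422]]
```

View pics/a.png

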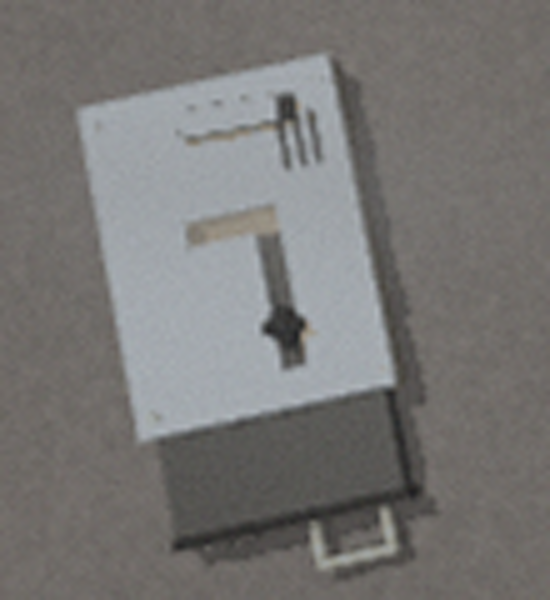

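View pics/b.png

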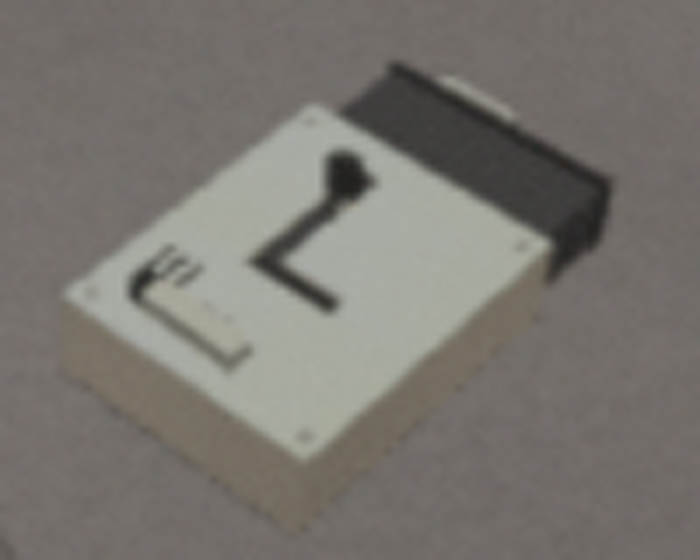

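```bash
cat >> h.py <<'E'
C=np.array([560.4,193.6]);a=np.radians(11.96)
U=np.array([[np.cos(a),-np.sin(a)],[np.sin(a),np.cos(a)]])
def u(p): return U.T@(np.asarray(p)[:2]-C)
def w(q): return C+U@np.array(q)
E
python3 - <<'E'
from h import *
from workcell import sensors
t=dict(np.load("top0.npz"));s=dict(np.load("scene0.npz"))
k=(130+284.5/5,180+328/5); ks=(275+347/7,190+174/7)
P=onplane(t,k,66);print("knob top",P,u(P));Q,e=tri(t,k,s,ks);print("tri",Q,e,u(Q))
P=onplane(s,ks,62);print("scene",P,u(P))
for n,p in dict(corner=(268,222),end=(188,234),trL=(182,135),trR=(290,108)).items():
    print(n,u(onplane(t,(130+p[0]/5,180+p[1]/5),47)))
o=sensors.get_obs();print("tcp",u(o["position"]))
R=o["tcp_rot"];print("yaw",np.degrees(np.arctan2(R[1][0],R[0][0])))
for n,q in dict(corner=[10,-17.5],end=[10,18.5]).items():
  print(n,w(q),project(t,[*w(q),47]),project(s,[*w(q),47]))
E
```

```text
knob top [516.61510205 163.28886506  66.        ] [-49.11577684 -20.57966605]
tri [516.14546771 165.70512824  56.01796569] 2.2272295173701226 [-49.07449737 -18.11853213]
scene [519.83750513 170.90281027  62.        ] [-44.38549559 -13.79877507]
corner [  5.7901161  -20.01503436]
end [ 8.81742179 20.3177297 ]
trL [58.46570811 13.66654058]
trR [ 59.75283669 -42.23438775]
tcp [-450.39017748 -708.04643688]
yaw 24.224006457497474
corner [573.8094285  178.55216868] [182.28664896 222.98585132] [311.92094149 226.83337367]
end [566.34919298 213.77069912] [168.22000941 226.17818119] [321.46710119 232.93152645]
```

Call:
step_arm(deltas="0 0 0 0 0 1; 0 0 0 0 0 1; 0 0 0 0 0 1; 0.8 -0.8 0 0 0 0.06; 0.8 -0.8 0 0 0 0; 0.8 -0.8 0 0 0 0; 0.8 -0.8 0 0 0 0; 0.8 -0.8 0 0 0 0; 0.8 -0.8 0 0 0 0; 0.8 -0.8 0 0 0 0; 0.8 -0.8 0 0 0 0; 0.8 -0.8 0 0 0 0; 0.8 -0.8 0 0 0 0; 0.8 -0.8 0 0 0 0; 0.8 -0.8 0 0 0 0; 0.8 -0.8 0 0 0 0; 0.8 -0.8 0 0 0 0; 0 0 0 0 0 0", hand=0, grip_force=10)

```text
time: 1.9
position: [527.7, -188.7, 236.2]
tcp_rot: [[0.977, 0.215, 0.0], [0.215, -0.977, 0.002], [0.001, -0.002, -1.0]]
contact_force: [0.1, 0.5, 0.0]
opening: 0.4
grasp_force: 0.0
```

```bash
cat > st.py <<'E'
from h import *
from workcell import sensors
o=sensors.get_obs();R=o["tcp_rot"]
print("t",o["time"],"unit",u(o["position"]).round(1),"z",round(o["position"][2],1),"yaw",np.degrees(np.arctan2(R[1][0],R[0][0])).round(2),"zax",np.round(R,3)[:,2],"F unit",(U.T@np.array(o["contact_force"])[:2]).round(1),round(o["contact_force"][2],1),"open",o["opening"],np.round(o["joints"],0))
E
python3 st.py
```

```text
t 1.9 unit [-111.2 -367.3] z 236.2 yaw 12.4 zax [ 0.     0.002 -1.   ] F unit [0.2 0.4] 0.0 open 0.4121909226167642 [ 28.  10. -15.  96.   2.  75. -64.]
```

Call:
step_arm(deltas="0.1 -1 0 0 0 0.1; 0.1 -1 0 0 0 0; 0.1 -1 0 0 0 0; 0.1 -1 0 0 0 0; 0.1 -1 0 0 0 0; 0.1 -1 0 0 0 0; 0.1 -1 0 0 0 0; 0.1 -1 0 0 0 0; 0.1 -1 0 0 0 0; 0.1 -1 0 0 0 0; 0 -1 0 0 0 0; 0 -0.65 0 0 0 0; 0 0 1 0 0 0; 0 0 1 0 0 0; 0 0 1 0 0 0; 0 0 1 0 0 0; 0 0 0.5 0 0 0; 0 0 0 0 0 0; 0 0 0 0 0 0")

```text
time: 3.8
position: [485.0, 154.2, 102.4]
tcp_rot: [[0.98, 0.201, 0.0], [0.201, -0.98, 0.0], [0.001, -0.0, -1.0]]
contact_force: [0.3, -0.0, 0.1]
opening: 0.7
grasp_force: 0.0
```

```bash
python3 st.py
python3 - <<'E'
from workcell import imaging
import cv2,numpy as np
f=imaging.grab_frame("scene");np.savez("scene1.npz",**f);g=imaging.grab_frame("top")
a=cv2.resize(f["pixels"][150:270,275:375,::-1],(400,480));b=cv2.resize(g["pixels"][180:300,130:230,::-1],(400,480))
cv2.imwrite("pics/c.png",np.hstack([a,b]))
E
```

```text
t 3.8 unit [-82.  -22.9] z 102.4 yaw 11.58 zax [ 0.  0. -1.] F unit [ 0.3 -0.1] 0.1 open 0.7277539079684838 [   6.   12.  -31.  111.    7.   59. -107.]
```

View pics/c.png

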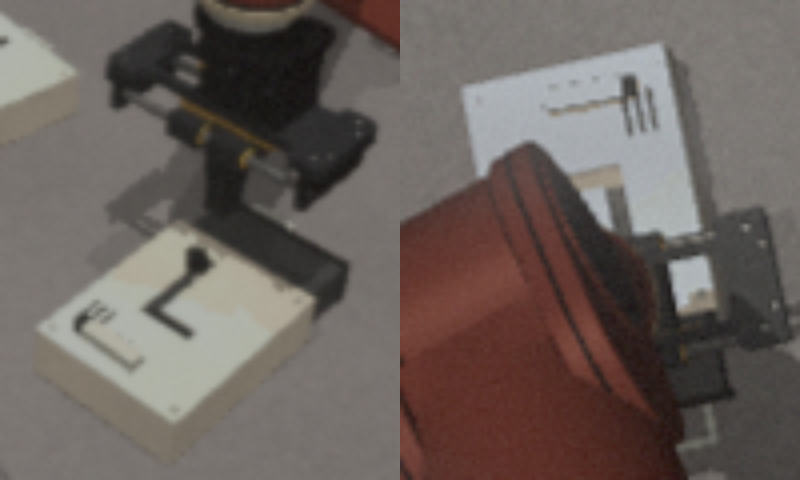

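The left half (scene view) shows the closed fingers behind the knob, which is at (200,260), and clear of it. The right half (top view) is mostly covered by the arm. Next I descend and push.

Call:
step_arm(deltas="0 -0.16 0.6 0 0 -0.1; 0 0 0.6 0 0 0; 0 0 0 0 0 0; 0 0 0 0 0 0; 0.3 0 0 0 0 0; 0.3 0 0 0 0 0; 0.3 0 0 0 0 0; 0 0 0 0 0 0; 0 0 0 0 0 0")

```text
time: 4.8
position: [510.4, 164.7, 65.6]
tcp_rot: [[0.978, 0.208, 0.0], [0.208, -0.978, 0.0], [0.0, -0.0, -1.0]]
contact_force: [-0.6, -0.6, 0.3]
opening: 0.4
grasp_force: 0.0
```

```bash
python3 st.py
```

```text
t 4.8 unit [-54.9 -17.9] z 65.6 yaw 11.98 zax [ 0.  0. -1.] F unit [-0.7 -0.4] 0.3 open 0.3728739324361315 [   4.   18.  -30.  109.   11.   56. -109.]
```

Call:
step_arm(deltas="0.25 0 0 0 0 0; 0.25 0 0 0 0 0; 0.25 0 0 0 0 0; 0.25 0 0 0 0 0")

```text
time: 5.2
position: [539.7, 170.9, 65.4]
tcp_rot: [[0.978, 0.208, -0.001], [0.208, -0.978, -0.0], [-0.001, -0.0, -1.0]]
contact_force: [-3.4, -0.1, 0.1]
opening: 0.5
grasp_force: 1.6
```

```bash
python3 st.py
python3 - <<'E'
from workcell import imaging
import cv2,numpy as np
f=imaging.grab_frame("scene");np.savez("scene2.npz",**f)
cv2.imwrite("pics/d.png",cv2.resize(f["pixels"][170:270,275:375,::-1],(600,600),interpolation=cv2.INTER_CUBIC))
E
```

```text
t 5.2 unit [-25. -18.] z 65.4 yaw 11.99 zax [-0.001 -0.    -1.   ] F unit [-3.3  0.6] 0.1 open 0.4686652097922164 [   3.   21.  -30.  105.   12.   57. -110.]
```

View pics/d.png

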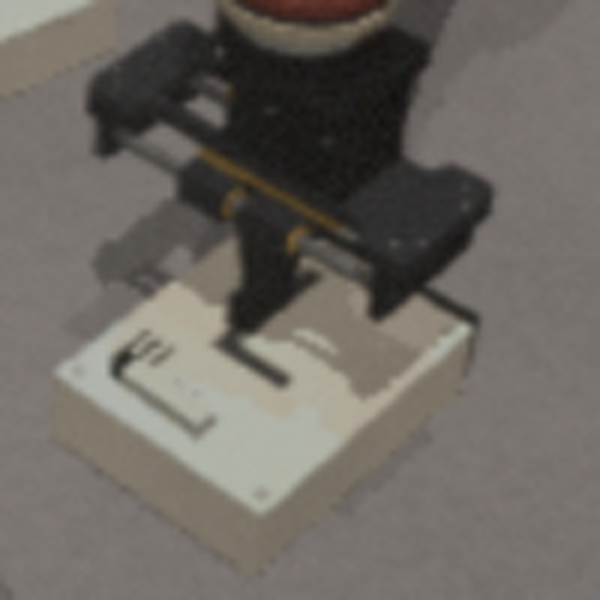

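The knob is ahead of the fingertips near (240,315), the slot corner is at (225,345) and the module is nearly in. I'll keep going until the force rises.

Call:
step_arm(deltas="0.15 0 0 0 0 0; 0.1 0 0 0 0 0; 0.1 0 0 0 0 0; 0.07 0 0 0 0 0; 0 0 0 0 0 0; 0 0 0 0 0 0")

```text
time: 5.85
position: [551.9, 173.4, 65.7]
tcp_rot: [[0.978, 0.208, 0.001], [0.208, -0.978, 0.0], [0.001, -0.0, -1.0]]
contact_force: [-0.8, -0.3, 0.1]
opening: 0.6
grasp_force: 0.2
```

```bash
python3 st.py
```

```text
t 5.85 unit [-12.5 -18. ] z 65.7 yaw 11.98 zax [ 0.001  0.    -1.   ] F unit [-0.8 -0.1] 0.1 open 0.576643535152727 [   3.   22.  -29.  104.   13.   57. -110.]
```

Small steps until the stop is felt.

Call:
step_arm(deltas="0.06 0 0 0 0 0; 0.06 0 0 0 0 0; 0 0 0 0 0 0; 0 0 0 0 0 0")

```text
time: 6.25
position: [555.0, 174.0, 65.6]
tcp_rot: [[0.978, 0.208, -0.0], [0.208, -0.978, -0.0], [-0.0, 0.0, -1.0]]
contact_force: [-3.6, -0.8, 1.6]
opening: 0.4
grasp_force: 1.6
```

Call:
step_arm(deltas="0.05 0 0 0 0 0; 0.05 0 0 0 0 0; 0 0 0 0 0 0; 0 0 0 0 0 0")

```text
time: 6.65
position: [555.9, 174.3, 65.3]
tcp_rot: [[0.978, 0.208, -0.004], [0.208, -0.978, -0.002], [-0.005, 0.001, -1.0]]
contact_force: [-12.7, -2.9, 9.5]
opening: 0.7
grasp_force: 6.6
```

```bash
python3 st.py
```

```text
t 6.65 unit [ -8.4 -17.9] z 65.3 yaw 12.01 zax [-0.004 -0.002 -1.   ] F unit [-13.1  -0.2] 9.5 open 0.7227738852309963 [   2.   23.  -29.  103.   13.   58. -110.]
```

The stop is felt at 13 N, so the module is home. Next I back off, go round to the -y side and push sideways.

Call:
step_arm(deltas="-0.4 0 0 0 0 0; -0.4 0 0 0 0 0; 0 0.7 0 0 0 0; 0 0.7 0 0 0 0; 0 0.1 0 0 0 0; 0.45 0 0 0 0 0; 0.45 0 0 0 0 0; 0.45 0 0 0 0 0; 0 0 0 0 0 0; 0 0 0 0 0 0")

```text
time: 7.65
position: [583.0, 134.8, 65.5]
tcp_rot: [[0.978, 0.208, -0.0], [0.208, -0.978, 0.0], [-0.0, -0.001, -1.0]]
contact_force: [-0.6, 0.2, -0.3]
opening: 0.3
grasp_force: 0.0
```

```bash
python3 st.py
python3 - <<'E'
from workcell import imaging
import cv2,numpy as np
f=imaging.grab_frame("scene");np.savez("scene3.npz",**f)
cv2.imwrite("pics/e.png",cv2.resize(f["pixels"][170:270,275:375,::-1],(600,600),interpolation=cv2.INTER_CUBIC))
E
```

```text
t 7.65 unit [  9.9 -62.2] z 65.5 yaw 12.02 zax [-0.  0. -1.] F unit [-0.5  0.3] -0.3 open 0.33353006367617366 [   6.   24.  -28.  101.   13.   58. -105.]
```

View pics/e.png

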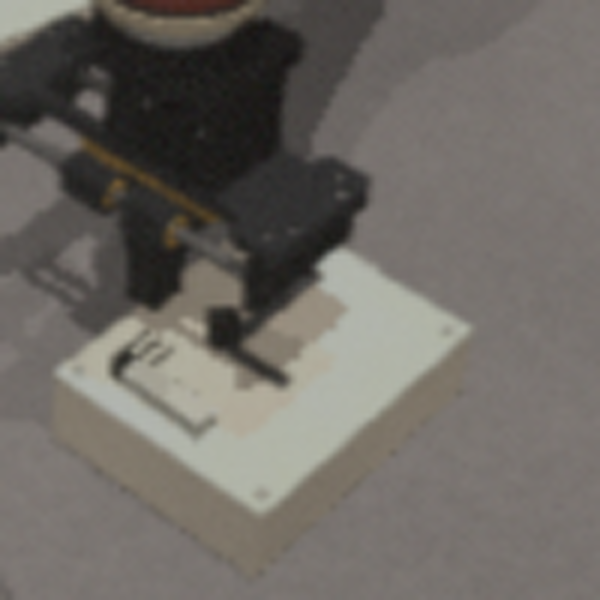

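The knob is at the corner, at (225,325), with the fingers on its -y side and a gap between them. Next I push +y.

Call:
step_arm(deltas="0.03 -0.25 0 0 0 0; 0 -0.25 0 0 0 0; 0 -0.2 0 0 0 0; 0 -0.2 0 0 0 0; 0 -0.2 0 0 0 0; 0 0 0 0 0 0")

```text
time: 8.3
position: [577.3, 167.7, 65.6]
tcp_rot: [[0.978, 0.209, 0.0], [0.209, -0.978, 0.0], [0.0, -0.0, -1.0]]
contact_force: [0.0, -0.0, 0.4]
opening: 0.5
grasp_force: 0.0
```

```bash
python3 st.py
```

```text
t 8.3 unit [ 11.1 -28.9] z 65.6 yaw 12.05 zax [ 0.  0. -1.] F unit [ 0. -0.] 0.4 open 0.45137140239474816 [   3.   25.  -29.  100.   13.   59. -109.]
```

Call:
step_arm(deltas="0 -0.2 0 0 0 0; 0 -0.2 0 0 0 0; 0 -0.15 0 0 0 0; 0 -0.1 0 0 0 0; 0 0 0 0 0 0")

```text
time: 8.8
position: [573.3, 186.7, 65.6]
tcp_rot: [[0.978, 0.209, -0.0], [0.209, -0.978, 0.001], [0.0, -0.001, -1.0]]
contact_force: [-0.4, -0.9, -0.4]
opening: 0.5
grasp_force: 0.0
```

```bash
python3 st.py
```

```text
t 8.8 unit [11.2 -9.4] z 65.6 yaw 12.04 zax [-0.     0.001 -1.   ] F unit [-0.6 -0.7] -0.4 open 0.4641605669898839 [   1.   25.  -29.  100.   14.   59. -111.]
```

Call:
step_arm(deltas="0 -0.06 0 0 0 0; 0 -0.06 0 0 0 0; 0 0 0 0 0 0; 0 0 0 0 0 0")

```text
time: 9.2
position: [572.7, 189.3, 65.6]
tcp_rot: [[0.978, 0.208, -0.0], [0.208, -0.978, 0.0], [0.0, -0.0, -1.0]]
contact_force: [-0.3, -1.0, 0.9]
opening: 0.3
grasp_force: 0.6
```

```bash
python3 st.py
python3 - <<'E'
from workcell import imaging
import cv2,numpy as np
f=imaging.grab_frame("scene");np.savez("scene4.npz",**f)
cv2.imwrite("pics/f.png",cv2.resize(f["pixels"][170:270,275:375,::-1],(600,600),interpolation=cv2.INTER_CUBIC))
E
```

```text
t 9.2 unit [11.2 -6.7] z 65.6 yaw 11.99 zax [-0.  0. -1.] F unit [-0.5 -1. ] 0.9 open 0.28717233249576424 [   1.   25.  -29.  100.   14.   59. -111.]
```

View pics/f.png

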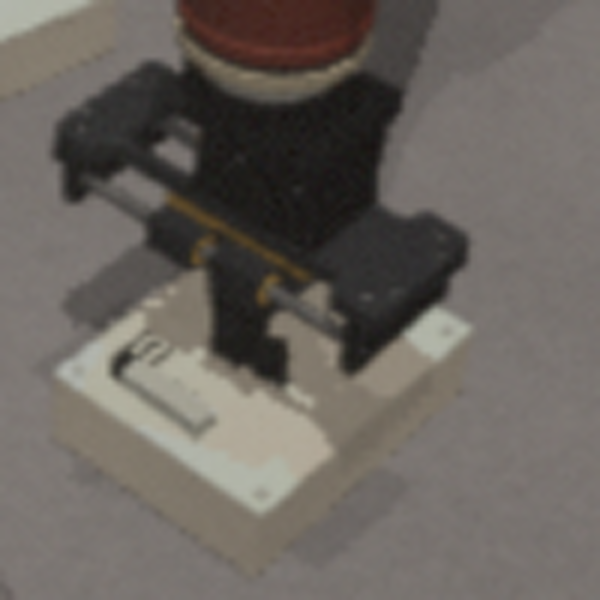

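The knob, at (270,355), is being carried ahead of the fingertips and is close to the slot end at (287,380). I'll go on until the end stop.

Call:
step_arm(deltas="0 -0.06 0 0 0 0; 0 -0.06 0 0 0 0; 0 0 0 0 0 0; 0 0 0 0 0 0")

```text
time: 9.65
position: [572.0, 193.0, 65.6]
tcp_rot: [[0.978, 0.208, 0.0], [0.208, -0.978, 0.0], [0.0, -0.0, -1.0]]
contact_force: [0.7, -1.0, 0.7]
opening: 0.7
grasp_force: 0.7
```

Call:
step_arm(deltas="0 -0.05 0 0 0 0; 0 -0.05 0 0 0 0; 0 0 0 0 0 0; 0 0 0 0 0 0")

```text
time: 10.05
position: [571.4, 195.9, 65.6]
tcp_rot: [[0.978, 0.208, 0.0], [0.208, -0.978, 0.0], [0.0, -0.0, -1.0]]
contact_force: [0.2, -1.4, -1.0]
opening: 0.2
grasp_force: 0.8
```

```bash
python3 st.py
```

```text
t 10.05 unit [11.2 -0. ] z 65.6 yaw 11.99 zax [ 0.  0. -1.] F unit [-0.  -1.4] -1.0 open 0.2475154217226448 [   0.   25.  -29.  100.   14.   59. -112.]
```

Call:
step_arm(deltas="0 -0.05 0 0 0 0; 0 -0.05 0 0 0 0; 0 0 0 0 0 0; 0 0 0 0 0 0")

```text
time: 10.45
position: [571.2, 196.7, 65.5]
tcp_rot: [[0.978, 0.206, 0.0], [0.206, -0.978, -0.002], [-0.0, 0.002, -1.0]]
contact_force: [1.3, -7.8, 2.0]
opening: 0.4
grasp_force: 3.6
```

Call:
step_arm(deltas="0 -0.05 0 0 0 0; 0 0 0 0 0 0; 0 0 0 0 0 0")

```text
time: 10.75
position: [571.2, 197.0, 65.6]
tcp_rot: [[0.979, 0.205, 0.0], [0.205, -0.979, -0.004], [-0.001, 0.004, -1.0]]
contact_force: [1.1, -10.4, 2.8]
opening: 0.3
grasp_force: 5.3
```

```bash
python3 st.py
```

```text
t 10.75 unit [11.2  1. ] z 65.6 yaw 11.85 zax [ 0.    -0.004 -1.   ] F unit [ -1.1 -10.4] 2.8 open 0.3462988180170397 [  -0.   25.  -29.  100.   14.   59. -112.]
```

The end stop is reached, at 10 N. Now I back off, go up and check.

Call:
step_arm(deltas="0 0.3 0 0 0 0; 0 0.6 0 0 0 0; 0 0.6 -0.2 0 0 0; 0 0 -0.8 0 0 0; 0 0 -1 0 0 0; 0 0 -1 0 0 0; 0 0.5 -1 0 0 0; -1 1 -1 0 0 0; -1 1 0 0 0 0; -1 1 0 0 0 0; -1 1 0 0 0 0; 0 1 0 0 0 0; 0 1 0 0 0 0; 0 1 0 0 0 0; 0 0 0 0 0 0; 0 0 0 0 0 0")

```text
time: 12.35
position: [510.0, -87.4, 214.3]
tcp_rot: [[0.978, 0.207, -0.0], [0.207, -0.978, 0.001], [0.0, -0.001, -1.0]]
contact_force: [0.3, 0.5, -0.7]
opening: 0.3
grasp_force: 0.0
```

```bash
python3 st.py
python3 - <<'E'
from workcell import imaging
from h import *
f=imaging.grab_frame("scene");g=imaging.grab_frame("top")
for n,h in(("scene",f),("top",g)): print(n,project(h,[*w([11,18.5]),62]))
a=cv2.resize(f["pixels"][170:270,215:375,::-1],(800,500))[:, :]
b=cv2.resize(g["pixels"][180:300,130:360,::-1],(800,417))
cv2.imwrite("pics/g.png",np.hstack([cv2.resize(a,(400,250)),cv2.resize(b,(400,250))])); cv2.imwrite("pics/g1.png",a)
E
```

```text
t 12.35 unit [-107.5 -264.5] z 214.3 yaw 11.95 zax [-0.     0.001 -1.   ] F unit [0.4 0.4] -0.7 open 0.30759701613466833 [ 25.   6. -21. 103.   2.  72. -75.]
scene [321.71340859 229.52991   ]
top [166.88801354 225.32498382]
```

View pics/g1.png

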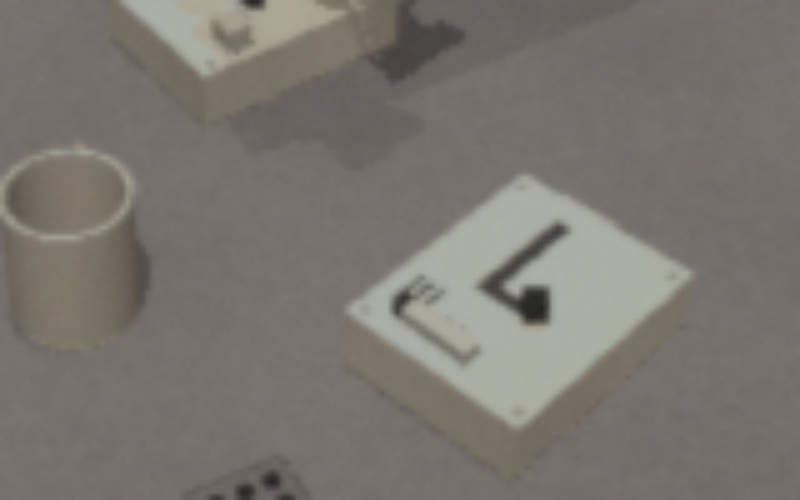

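The knob, at (537,302) in the crop, is (322,230) in the full frame. That matches the predicted locked position of (321.7,229.5). The module is in, and the transceiver and coupler haven't moved. I'll hand in.

```bash
python3 -c "
from workcell import order
print(order.finish_job())"
```

```text
the job is handed in; nothing more can be done
None
```

I pushed unit_a's module fully home and its pin to the end of the short leg (about 12.4 s). The last picture shows the knob at the predicted locked position, the arm is clear, and the job is handed in; no verdict came back.

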